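# Feed one milling blank from the magazine into the mill's nest

### The job

Press the lid of the blank magazine down until it is fully home. Then push the sprung feed slide by its upright tab through its whole stroke, so that the bottom blank goes into the nest and presses the limit plate fully in; keep it pressed home for about a second, then let the slide spring all the way back, leaving the blank lying flat in the nest. Do not force anything once it has bottomed, and leave the things standing around undisturbed.

Things in the scene. Friction and masses are not known exactly. Their poses are not given: they have to be found in the camera images.
- feeder: Fixed feeder on the blue mat, 124 mm wide (its x); bed 295 mm long (its y -235 to +60 mm), bed top 30 mm above its origin (underside, on the magazine's axis). Feeds along its +y; z up. Four uprights, 120 mm high, hold three round blanks at the origin. Beyond the bed, at +y, is the nest: a tray with side rails, a small lip and a floor 4.5 mm below the bed, limit plate at its far end.
- push_face (a point): Where to push the feed slide: on the rear face (facing the feeder's -y) of its upright tab, on its middle line, 130 mm above the feeder's origin, 20 mm below the tab's top. Tab: 50 mm wide, 10 mm thick, rising to 150 mm; at rest the rear face is 215 mm behind the magazine's axis. Axes as the feeder's; moves with the slide. Free space behind it.
- slide (a joint): Travel of the feed slide along the feeder's +y, m: 0 at rest. A return spring of 6 N (rest) to 9 N pushes it back. How far out the nest is mounted varies and is not given: the slide goes 122 to 135 mm until the blank has the limit plate fully in.
- trip (a joint): Travel of the sprung steel limit plate at the nest's far end, m: 0 free, 0.006 fully in (solid stop). Its spring takes 2 N to start, 5 N fully in; with slide spring and friction about 15 N on the tab in all. Let go, the plate springs out again; the lip keeps the blank in the nest.
- lid_top (a point): Centre of the top of the magazine's round grey lid (120 mm diameter, boss 44 mm diameter and 5 mm high in the middle). Axes as the feeder's. 135 mm above the feeder's origin when home.
- lid (a joint): How far the lid stands up from home, m: 0 fully home on the uprights, up to 0.024. A stiff push fit: moves under about 5 N and stays where it is left.
- blank0: The bottom blank of the stack: an off-white disc of 98 mm diameter, 18 mm thick, 160 g; the two above it look the same. Origin: centre of its underside, z is the disc's axis.
- mug: Bystander beside the feeder: white mug, 82 mm diameter, 92 mm high. Origin: centre of underside.
- model: Bystander beside the feeder: plaster jaw model, 60 x 66 x 34 mm. Origin: centre of underside.
- jar: Bystander beside the feeder: amber jar, 60 mm diameter, 70 mm high. Origin: centre of underside.
- dropper: Bystander: amber dropper bottle, 32 mm diameter, 75 mm high. Origin: centre of underside.
- dropper2: Bystander: white dropper bottle, 32 mm diameter, 65 mm high. Origin: centre of underside.
- model2: Bystander: tan jaw model, 60 x 66 x 34 mm. Origin: centre of underside.
Mind the look-alikes: they are no part of the job. What is shaped like the part that bears trip but yellow is not meant.

How it is judged (in metres and radians):
On the way, in this order (a step that is already met when the one before it is completed fails the run):
1. the lid is pressed fully home (within 2 mm) (value of joint lid below 0.002 m), for 0.2 s.
2. the slide has driven the bottom blank into the nest and the limit plate is fully in (over 5 of 6 mm), kept so for half a second (value of joint trip above 0.005 m and value of joint slide above 0.115 m and y of blank0 in the frame of feeder above 0.105 m), for 0.5 s.
At the end, for the whole second after the job is handed in: The lid is home (within 2.5 mm), the slide is back at rest (within 4 mm), and the first blank lies still and flat on the nest's floor, behind the lip (its underside 2.5 mm or more below the bed, tilt under 0.03 rad, within 6 mm of the feeder's middle line) (value of joint lid below 0.0025 m and value of joint slide below 0.004 m and z of blank0 in the frame of feeder between 0.022 and 0.0275 m and angle between blank0's own z axis and vertical below 0.03 rad and y of blank0 in the frame of feeder between 0.105 and 0.133 m and x of blank0 in the frame of feeder between -0.006 and 0.006 m and linear speed of blank0 below 0.01 m/s); the robot touches nothing.
It fails at once if the slide or the lid is forced: more than 45 N from the fingers on the slide, or 60 N on the lid (contact force between the fingers and slide above 45 N or contact force between the fingers and lid above 60 N).
It fails at once if a bystander is moved by more than 25 mm or tipped over (distance of any of mug, model, jar, dropper, dropper2, model2 from where it was at the start of the episode above 0.025 m or angle between any of mug, model, jar, dropper, dropper2, model2's own z axis and vertical above 0.5 rad).
It also fails if it takes over 58 s, if anything falls off the work surface, if the arm or the gripper's body presses on something with over 40 N, if the wrist force passes 120 N, or if a joint passes its speed limit or range.

### The arm

A 6-joint arm with a two-finger parallel gripper is mounted at the origin on the work surface. World frame = base frame: x ahead of the robot, y to its left, z up, the work surface at z = 0. Lengths are in mm, angles in rad, forces in N, time in s.
With the tool pointing down it reaches from about 350 to 850 mm from the base axis. Payload 8.1 kg.
Tool frame: the origin (TCP) lies at the very end of the fingers, on their centre line; the grasp point (between the pads) lies 19 mm behind it; z points along the fingers, y is the line along which they close (so a half turn about z gives the same grasp; the last joint's range is limited). The gripper opens to 85 mm and grips with 20 to 120 N. Pads are 22 mm wide; open, the fingers measure 114 mm over their backs; the gripper's body (76 mm by 85 mm) begins 54 mm behind the grasp point. The pads swing forward as they close: fully open they stand 13 mm farther back than shut.
Start: joints at [1.063, 0.13, 1.488, -0, 1.523, -0.085], TCP at [246.169, 547.18, 206.692] pointing down, gripper open.
Joint ranges: [-2.96, 2.96], [-0.89, 2.26], [0.02, 2.5], [-1.34, 4.48], [0, 2.73], [-2.66, 2.66]. Speed limits (rad/s): [2.39, 2.39, 2.79, 3.14, 3.14, 3.14].

### API

Orientations are given as a unit quaternion [w, x, y, z].
In Python, from bench import env, eyes gives the robot as it stands.
- The arm moves only by the tool jog_arm, never from a script. Its arguments are lists of equal length, an entry for each row: "dp": the shift along the world's x, y, z as a fraction of full scale, a list of three; "turn": the turn about the world's z as a fraction of full scale; "jaw": the closure, from 0 (fully open) to 1 (shut). In form: {"dp": [[x, y, z], ...], "turn": [turn, ...], "jaw": [jaw, ...]}. A call has 1 to 8 rows; each row shifts and turns the commanded pose from where the row before left it; what a row does not reach is not made up. Full scale, the value 1, is 20 mm for a shift and 0.1 rad for a turn. A row lasts 1/10 s, in which the tool goes at most 50 mm and 8.59 degrees, less where a joint would pass 70% of its speed; a pose out of reach is approached as far as the arm can. A call with a number of a shift or a turn outside -1 to 1 is refused whole. A call with a gripper value outside its range is refused whole. The fingers move at their own pace and stop on an object; the grip force is fixed at half the most. Time passes only in rows, so rows that do not move let the fingers close. It gives the time, the measured TCP pose, the force, the opening and the grip force at its end, in the units of the state.
- env.state(): the state, without advancing time (a new reading comes with each control period).
- eyes.read_camera(name): name is "side" or "top" or "wrist"; returns the picture (420x560x3 uint8, blue, green, red); there is no depth.
- eyes.camera_info(name): a dict with "K" (3x3 intrinsics, pixels), "rvec" (rotation vector, rad) and "tvec" (3), from world to camera coordinates, as OpenCV has them; the wrist camera has in their place "T_tool_cam" (4x4, takes a point from camera to tool coordinates, whose origin is the TCP and whose axes are the flange's). Camera axes: x right, y down, z forward; pixel columns grow to the right and rows downward; lengths in mm; the calibration is good to about 2 mm. A picture is of the moment at which its call begins: read the wrist's pose just before it. camera_info takes no time and is no camera call.
- env.finish_job(): hands the job in; it is judged then, once.
The state is a dict: "t": time; "joints": joint angles; "joint_velocities": joint speeds; "effort": joint torques, N m; "tool_pos": TCP position; "tcp_rot": TCP orientation; "contact_force": force on the tool from outside, world axes, zero at the start; "torque": the same for the moment, N m; "finger_gap": finger opening in mm; "gripper_force": force on a finger pad.
Only numpy, scipy, OpenCV 4.12 (cv2) and the standard library are available. Lean on these libraries where they do the work, as an engineer would, in place of code of your own. Each camera call takes 0.05 s, during which the arm holds its last target. There are 200 camera calls.

## Working session

There is one attempt and no reset: what is moved stays moved. The work goes in short steps, Python scripts to look and compute and a tool call to move; the robot and the scene stay as the last step left them, time stands still between calls to the robot, and variables do not carry over. Pictures are saved under pics/ and viewed, at most 10 in all, crops included, and the job is handed in when it is done.

Besides the shell and the picture viewer there is one more tool, called after "Request:" by a JSON object that holds its "method" and its "body". jog_arm: Moves the arm, as the interface text tells. Shift numbers are shares of 20 mm and turn numbers shares of 0.1 rad, none past 1 either way. Its arguments: {"type":"object","properties":{"dp":{"type":"array","items":{"type":"array","items":{"type":"number"}}},"turn":{"type":"array","items":{"type":"number"}},"jaw":{"type":"array","items":{"type":"number"}}},"required":["dp","turn","jaw"]}

```bash
mkdir -p pics
python3 - <<'E'
from bench import env, eyes
import cv2
for n in ("side","top"):
    cv2.imwrite(f"pics/{n}0.png",eyes.read_camera(n)); i=eyes.camera_info(n); print(n,i)
print(env.state())
E
```

```text
side {'K': array([[466.57001211,   0.        , 277.14666336],
       [  0.        , 466.57001211, 208.19012277],
       [  0.        ,   0.        ,   1.        ]]), 'rvec': array([ 0.13135017, -2.76457374,  1.34909935]), 'tvec': array([ 475.10674321,   95.27402311, 1074.45400798])}
top {'K': array([[402.58609634,   0.        , 276.92170159],
       [  0.        , 402.58609634, 207.94472938],
       [  0.        ,   0.        ,   1.        ]]), 'rvec': array([ 2.22130087, -2.17166676,  0.09177058]), 'tvec': array([ -34.66430958,  445.17400537, 1173.31764357])}
{'t': 0.1, 'joints': array([ 1.06256679e+00,  1.31107113e-01,  1.48921419e+00,  4.47641093e-06,
        1.52298553e+00, -8.54219148e-02]), 'joint_velocities': array([ 0.00222474, -0.00252504, -0.00172564,  0.00087448, -0.00013819,
        0.00015998]), 'effort': array([ 1.18859480e-03, -5.70948923e+01, -5.01943374e+01, -1.03942093e-04,
        8.00388458e-03,  1.19117963e-04]), 'tool_pos': array([245.91402773, 546.68504995, 205.71247706]), 'tcp_rot': array([-2.52825506e-04,  2.09832692e-01,  9.77736931e-01, -8.18957640e-04]), 'contact_force': array([ 0.19132886,  0.13342923, -0.0714473 ]), 'torque': array([-0.03223457, -0.04736796,  0.07663159]), 'gripper_force': 0.0, 'finger_gap': 85.3021841966594}
```

View pics/top0.png

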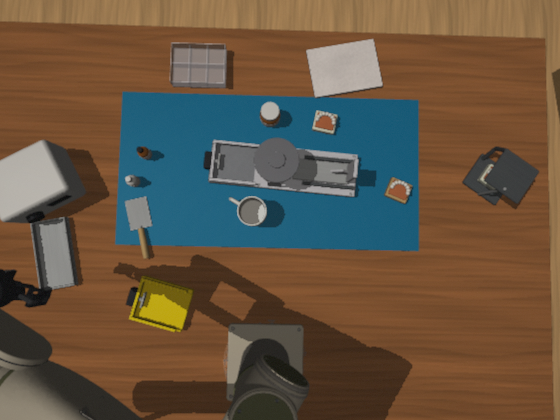

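View pics/side0.png

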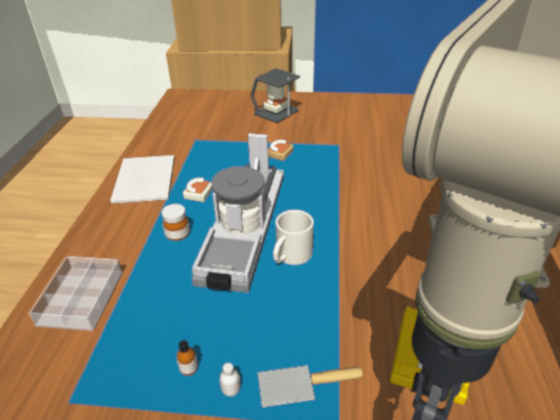

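Top view: the feeder lies with its magazine lid at (277,160), the nest and black limit plate at the left end (208,160), and the tab at about (345,172). The yellow look-alike is at (160,303) and is not wanted. The dark lookalike on the table at (500,178) isn't the feeder either. Side view: lid at (238,185), tab at (258,150), limit plate at (219,281). Close crops next.

Run:
```python
import cv2
a=cv2.imread("pics/top0.png")[125:225,195:375]; b=cv2.imread("pics/side0.png")[120:300,180:310]
cv2.imwrite("pics/topc.png",cv2.resize(a,None,fx=4.4,fy=4.4,interpolation=3)); cv2.imwrite("pics/sidec.png",cv2.resize(b,None,fx=3.3,fy=3.3,interpolation=3))
```

```text
(no output)
```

View pics/topc.png

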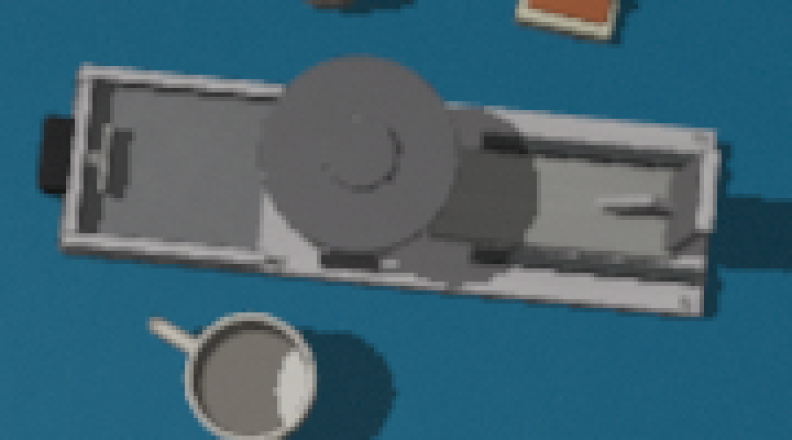

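View pics/sidec.png

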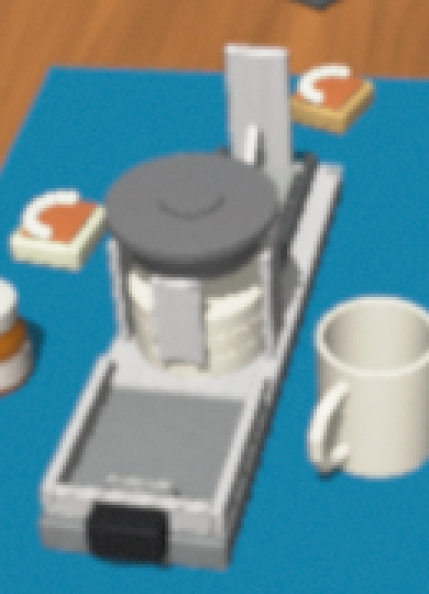

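The crops confirm the choice: grey feeder with black limit plate, a grey lid, and the tab at the other end. Now I'll fit its pose from the clicked points.

```bash
cat > fit.py <<'E'
import numpy as np, cv2
from scipy.optimize import least_squares
from bench import eyes
C={n:eyes.camera_info(n) for n in("top","side")}
def proj(n,P):
    c=C[n]; return cv2.projectPoints(np.float64(P).reshape(-1,3),c["rvec"],c["tvec"],c["K"],None)[0].reshape(-1,2)
T=lambda u,v:(195+(u+.5)/4.4-.5,125+(v+.5)/4.4-.5)
S=lambda u,v:(180+(u+.5)/3.3-.5,120+(v+.5)/3.3-.5)
pts=[("top",(62,-235,30),T(717,131)),("top",(-62,-235,30),T(703,315)),
 ("side",(25,-215,150),S(227,44)),("side",(-25,-215,150),S(288,47)),
 ("side",(-62,-235,30),S(343,167)),("top",(0,0,'L'),T(358,153)),("side",(0,0,'L'),S(192,207))]
def w(p,l):
    x,y,a,h=p; z=131+h if l[2]=='L' else l[2]
    return (x+np.cos(a)*l[0]-np.sin(a)*l[1],y+np.sin(a)*l[0]+np.cos(a)*l[1],z+Z0)
def f(p): return np.concatenate([proj(n,w(p,l))[0]-q for n,l,q in pts])
E
python3 - <<'E'
import fit,numpy as np
for z in (0,4):
    fit.Z0=z; r=fit.least_squares(fit.f,[550,0,-.1,12]); print(z,r.x.round(3),r.cost); print(r.fun.reshape(-1,2).round(1).tolist())
p=r.x
for n,l in [("push",(0,-215,130)),("lid",(0,0,135))]: print(n,np.round(fit.w(p,l),1))
for n,uv in [("mug",(252,210)),("mod2",(399,188)),("model",(325,121)),("jar",(270,114))]:
    import cv2
    c=fit.C["top"];R=cv2.Rodrigues(c["rvec"])[0];d=R.T@np.linalg.inv(c["K"])@[*uv,1];o=-R.T@c["tvec"]
    print(n,(o+d*(40-o[2])/d[2]).round())
E
```

```text
0 [ 5.66145e+02 -1.96860e+01 -7.80000e-02  1.31850e+01] 1.4640926482251848
[[0.0, -0.3], [-0.5, -0.5], [0.3, 0.4], [0.5, 0.8], [-0.3, 0.2], [1.0, 0.0], [0.1, -0.0]]
4 [ 5.65961e+02 -1.77620e+01 -8.00000e-02  1.05190e+01] 1.3340927965924823
[[-0.3, -0.4], [-0.9, -0.5], [0.3, -0.6], [0.6, -0.1], [-0.2, -0.6], [0.3, 0.0], [0.0, 0.0]]
push [ 548.9 -232.1  134. ]
lid [566.  -17.8 139. ]
mug [437.  48.  40.]
mod2 [ 511. -379.   40.]
model [ 703. -160.   40.]
jar [720.   2.  40.]
```

Request:
{"method": "jog_arm", "body": {"dp": [[0.57,-1,0.1],[0.57,-1,0.1],[0.57,-1,0],[0.57,-1,0],[0.57,-1,0],[0.57,-1,0],[0.57,-1,0],[0.57,-1,0]], "turn": [-0.5,-0.5,-0.5,-0.5,-0.5,-0.5,-0.5,-0.5], "jaw": [1,1,1,1,1,1,1,1]}}

```text
t: 0.9
tool_pos: [337.5, 386.1, 210.2]
tcp_rot: [-0.0, 0.401, 0.916, -0.0]
contact_force: [-0.0, 0.0, 0.8]
finger_gap: -0.1
gripper_force: 0.0
```

Request:
{"method": "jog_arm", "body": {"dp": [[0.57,-1,0],[0.57,-1,0],[0.57,-1,0],[0.57,-1,0],[0.57,-1,0],[0.57,-1,0],[0.57,-1,0],[0.57,-1,0]], "turn": [-0.5,-0.5,-0.5,-0.5,-0.5,-0.5,-0.5,-0.5], "jaw": [1,1,1,1,1,1,1,1]}}

```text
t: 1.7
tool_pos: [428.7, 226.2, 210.3]
tcp_rot: [-0.0, 0.575, 0.818, -0.0]
contact_force: [0.0, -1.0, 0.2]
finger_gap: 0.6
gripper_force: 0.0
```

Request:
{"method": "jog_arm", "body": {"dp": [[0.57,-1,0],[0.57,-1,0],[0.57,-1,0],[0.57,-1,0],[0.57,-1,0],[0.57,-1,0],[0.57,-1,0],[0.57,-1,0]], "turn": [-0.5,-0.5,-0.5,-0.5,-0.5,-0.5,-0.5,-0.5], "jaw": [1,1,1,1,1,1,1,1]}}

```text
t: 2.5
tool_pos: [519.9, 66.3, 210.2]
tcp_rot: [-0.0, 0.726, 0.688, -0.0]
contact_force: [0.7, -0.3, 0.9]
finger_gap: 0.2
gripper_force: 0.0
```

Request:
{"method": "jog_arm", "body": {"dp": [[0.46,-0.85,0],[0.46,-0.85,0],[0.46,-0.85,0],[0.46,-0.85,0],[0.46,-0.85,0],[0,0,-0.8],[0,0,-0.8],[0,0,0]], "turn": [-0.25,0,0,0,0,0,0,0], "jaw": [1,1,1,1,1,1,1,1]}}

```text
t: 3.3
tool_pos: [563.3, -17.1, 174.4]
tcp_rot: [-0.003, 0.734, 0.679, -0.002]
contact_force: [-0.8, -0.4, -1.3]
finger_gap: -0.1
gripper_force: 0.0
```

Run:
```python
from bench import eyes
import cv2
a=eyes.read_camera("side")[100:300,150:340]
cv2.imwrite("pics/s1.png",cv2.resize(a,None,fx=3,fy=3,interpolation=3))
```

```text
(no output)
```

View pics/s1.png

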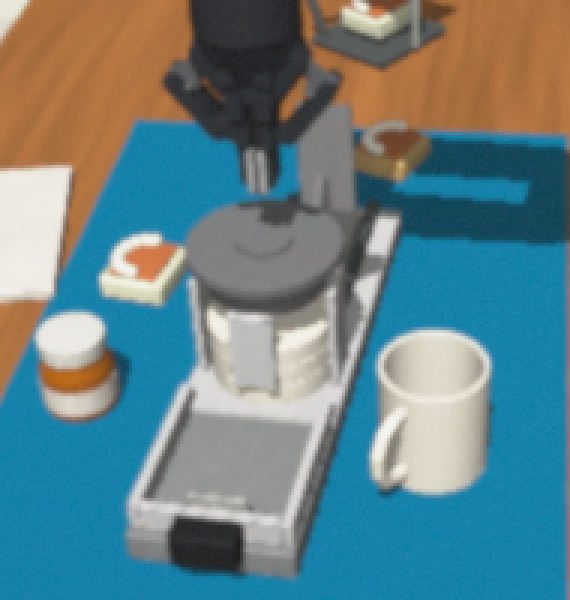

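The closed fingertips (258,192) hang above the boss (263,235). Descending gently.

Request:
{"method": "jog_arm", "body": {"dp": [[0,0,-0.2],[0,0,-0.2],[0,0,-0.2],[0,0,-0.2],[0,0,-0.1],[0,0,-0.1],[0,0,0]], "turn": [0,0,0,0,0,0,0], "jaw": [1,1,1,1,1,1,1]}}

```text
t: 4.05
tool_pos: [565.6, -17.8, 158.4]
tcp_rot: [-0.0, 0.734, 0.679, -0.0]
contact_force: [0.2, 0.2, -0.5]
finger_gap: -0.2
gripper_force: 0.0
```

Request:
{"method": "jog_arm", "body": {"dp": [[0,0,-0.1],[0,0,-0.1],[0,0,-0.1],[0,0,-0.1],[0,0,0]], "turn": [0,0,0,0,0], "jaw": [1,1,1,1,1]}}

```text
t: 4.55
tool_pos: [565.5, -17.8, 150.2]
tcp_rot: [-0.0, 0.734, 0.679, -0.0]
contact_force: [-0.5, 0.3, 0.5]
finger_gap: -0.0
gripper_force: 0.0
```

Request:
{"method": "jog_arm", "body": {"dp": [[0,0,-0.1],[0,0,-0.1],[0,0,0]], "turn": [0,0,0], "jaw": [1,1,1]}}

```text
t: 4.85
tool_pos: [565.5, -17.8, 146.3]
tcp_rot: [-0.0, 0.734, 0.679, -0.0]
contact_force: [0.3, 0.8, 0.1]
finger_gap: 0.1
gripper_force: 0.0
```

Request:
{"method": "jog_arm", "body": {"dp": [[0,0,-0.1],[0,0,0]], "turn": [0,0], "jaw": [1,1]}}

```text
t: 5.05
tool_pos: [565.6, -17.8, 144.4]
tcp_rot: [-0.0, 0.734, 0.679, -0.0]
contact_force: [-0.9, -0.2, 0.3]
finger_gap: 0.1
gripper_force: 0.0
```

Request:
{"method": "jog_arm", "body": {"dp": [[0,0,-0.1],[0,0,0]], "turn": [0,0], "jaw": [1,1]}}

```text
t: 5.25
tool_pos: [565.6, -17.8, 142.4]
tcp_rot: [-0.0, 0.734, 0.679, -0.0]
contact_force: [0.4, 1.1, -0.4]
finger_gap: 0.1
gripper_force: 0.0
```

Request:
{"method": "jog_arm", "body": {"dp": [[0,0,-0.1],[0,0,0]], "turn": [0,0], "jaw": [1,1]}}

```text
t: 5.45
tool_pos: [565.6, -17.8, 140.4]
tcp_rot: [-0.0, 0.734, 0.679, -0.0]
contact_force: [-0.0, -0.0, -0.0]
finger_gap: -0.2
gripper_force: 0.0
```

Run:
```python
from bench import eyes
import cv2
a=eyes.read_camera("side")[100:300,150:340]
cv2.imwrite("pics/s2.png",cv2.resize(a,None,fx=3,fy=3,interpolation=3))
```

```text
(no output)
```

View pics/s2.png

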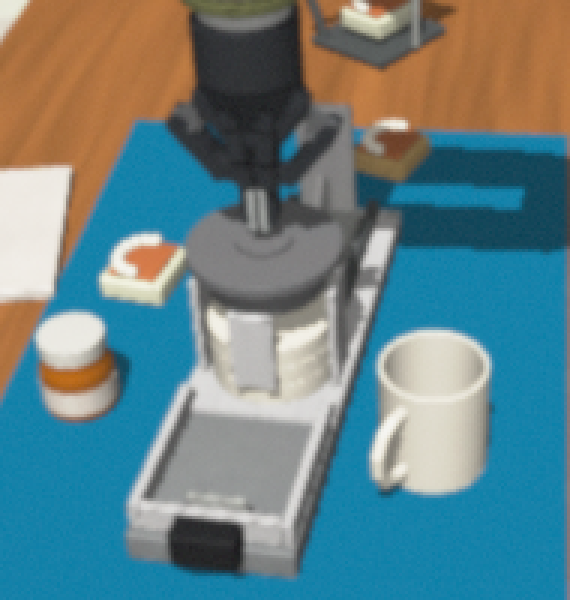

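The tip (258,231) now sits almost on the boss, and the lid hasn't moved. Continuing.

Request:
{"method": "jog_arm", "body": {"dp": [[0,0,-0.1],[0,0,0]], "turn": [0,0], "jaw": [1,1]}}

```text
t: 5.7
tool_pos: [565.6, -17.8, 138.4]
tcp_rot: [-0.0, 0.734, 0.679, -0.0]
contact_force: [1.1, 0.4, -0.4]
finger_gap: 0.1
gripper_force: 0.0
```

Request:
{"method": "jog_arm", "body": {"dp": [[0,0,-0.1],[0,0,0]], "turn": [0,0], "jaw": [1,1]}}

```text
t: 5.9
tool_pos: [565.6, -17.8, 136.3]
tcp_rot: [-0.0, 0.734, 0.679, -0.0]
contact_force: [-0.2, 0.3, 0.7]
finger_gap: -0.2
gripper_force: 0.0
```

Request:
{"method": "jog_arm", "body": {"dp": [[0,0,-0.1],[0,0,0]], "turn": [0,0], "jaw": [1,1]}}

```text
t: 6.1
tool_pos: [565.6, -17.8, 134.3]
tcp_rot: [-0.0, 0.734, 0.679, -0.0]
contact_force: [-1.0, -0.3, -0.5]
finger_gap: 0.0
gripper_force: 0.0
```

Request:
{"method": "jog_arm", "body": {"dp": [[0,0,-0.1],[0,0,0]], "turn": [0,0], "jaw": [1,1]}}

```text
t: 6.3
tool_pos: [565.6, -17.8, 132.4]
tcp_rot: [-0.0, 0.734, 0.679, -0.0]
contact_force: [-0.4, -0.4, -0.5]
finger_gap: 0.3
gripper_force: 0.0
```

Run:
```python
from bench import eyes
import cv2, numpy as np
a=eyes.read_camera("side")
for n in ("s1","s2"):
    b=cv2.resize(cv2.imread(f"pics/{n}.png"),(190,200),interpolation=cv2.INTER_AREA)
    d=np.abs(a[100:300,150:340].astype(int)-b).sum(2); print(n,"front rim",d[80:110,55:115].mean().round(1),"ref",d[120:190,40:110].mean().round(1))
cv2.imwrite("pics/s3.png",cv2.resize(a[130:230,190:290],None,fx=5.8,fy=5.8,interpolation=3))
```

```text
s1 front rim 3.7 ref 3.8
s2 front rim 3.7 ref 3.9
```

View pics/s3.png

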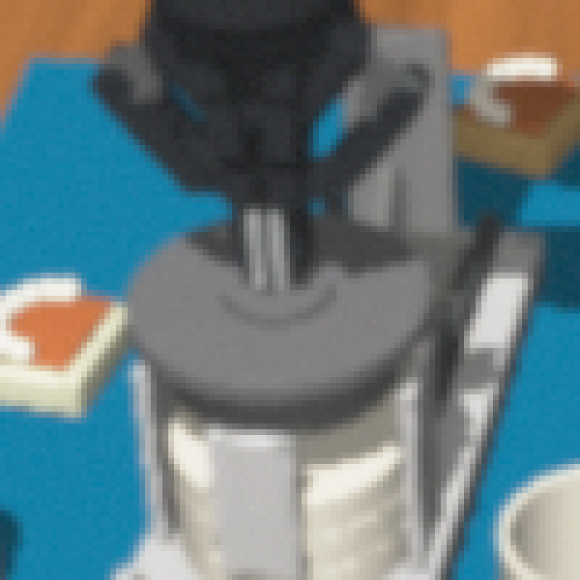

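Run:
```python
import fit,numpy as np
for z in (132.4,142.4,152.4): print(z,fit.proj("side",(565.6,-17.8,z)), "crop",(fit.proj("side",(565.6,-17.8,z))-[190,130])*5.8)
```

```text
132.4 [[238.42321827 187.12959516]] crop [[280.85466597 331.35165192]]
142.4 [[238.11408689 183.51465519]] crop [[279.06170396 310.38500008]]
152.4 [[237.80132942 179.85731221]] crop [[277.24771064 289.17241083]]
```

The tip shows at crop (270,290) against a predicted 331, so the true tip is about 20 mm above the nominal TCP. The lid hasn't been touched yet, so I'll continue downward while watching the force.

Request:
{"method": "jog_arm", "body": {"dp": [[0,0,-0.1],[0,0,0]], "turn": [0,0], "jaw": [1,1]}}

```text
t: 6.55
tool_pos: [565.9, -17.8, 130.9]
tcp_rot: [0.0, 0.734, 0.679, 0.0]
contact_force: [-0.2, -0.1, 1.0]
finger_gap: 0.2
gripper_force: 0.6
```

Request:
{"method": "jog_arm", "body": {"dp": [[0,0,-0.1],[0,0,0]], "turn": [0,0], "jaw": [1,1]}}

```text
t: 6.75
tool_pos: [565.9, -17.8, 128.8]
tcp_rot: [0.0, 0.734, 0.679, 0.0]
contact_force: [-0.9, -0.3, 2.5]
finger_gap: 0.1
gripper_force: 1.2
```

Request:
{"method": "jog_arm", "body": {"dp": [[0,0,-0.1],[0,0,0]], "turn": [0,0], "jaw": [1,1]}}

```text
t: 6.95
tool_pos: [565.9, -17.8, 126.6]
tcp_rot: [0.0, 0.734, 0.679, 0.0]
contact_force: [-0.6, 0.0, 2.2]
finger_gap: 0.2
gripper_force: 1.1
```

Request:
{"method": "jog_arm", "body": {"dp": [[0,0,-0.1],[0,0,-0.1],[0,0,0]], "turn": [0,0,0], "jaw": [1,1,1]}}

```text
t: 7.25
tool_pos: [565.8, -17.8, 122.3]
tcp_rot: [0.0, 0.734, 0.679, 0.0]
contact_force: [1.0, -0.8, 1.7]
finger_gap: 0.2
gripper_force: 0.5
```

Request:
{"method": "jog_arm", "body": {"dp": [[0,0,-0.05],[0,0,-0.05],[0,0,0]], "turn": [0,0,0], "jaw": [1,1,1]}}

```text
t: 7.55
tool_pos: [565.9, -17.8, 120.5]
tcp_rot: [0.0, 0.734, 0.679, 0.0]
contact_force: [0.6, 0.5, 2.2]
finger_gap: 0.1
gripper_force: 0.9
```

Request:
{"method": "jog_arm", "body": {"dp": [[0,0,-0.05],[0,0,-0.05],[0,0,0]], "turn": [0,0,0], "jaw": [1,1,1]}}

```text
t: 7.85
tool_pos: [565.8, -17.8, 118.5]
tcp_rot: [0.0, 0.734, 0.679, 0.0]
contact_force: [1.4, 0.1, 2.1]
finger_gap: -0.4
gripper_force: 1.1
```

Request:
{"method": "jog_arm", "body": {"dp": [[0,0,-0.05],[0,0,-0.05],[0,0,0]], "turn": [0,0,0], "jaw": [1,1,1]}}

```text
t: 8.15
tool_pos: [565.8, -17.8, 116.6]
tcp_rot: [0.0, 0.734, 0.679, 0.0]
contact_force: [0.8, -0.5, 2.6]
finger_gap: 0.2
gripper_force: 1.1
```

Request:
{"method": "jog_arm", "body": {"dp": [[0,0,-0.05],[0,0,0]], "turn": [0,0], "jaw": [1,1]}}

```text
t: 8.35
tool_pos: [565.8, -17.8, 115.5]
tcp_rot: [0.0, 0.734, 0.679, 0.0]
contact_force: [2.6, -0.4, 2.2]
finger_gap: -0.0
gripper_force: 1.1
```

Run:
```python
from bench import eyes
import cv2
a=eyes.read_camera("side")
cv2.imwrite("pics/s4.png",cv2.resize(a[130:230,190:290],None,fx=5.8,fy=5.8,interpolation=3))
```

```text
(no output)
```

View pics/s4.png

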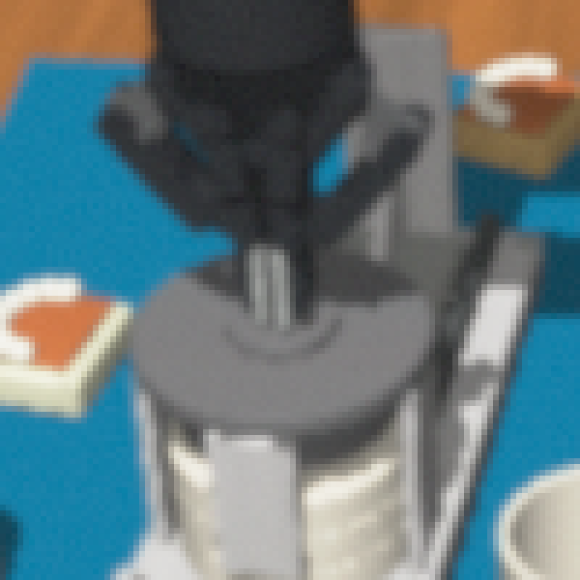

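The lid has gone down about 16 mm, and its rim (y≈428) is almost on the upright's top (y≈432). I'll use fine steps until the force rises.

Request:
{"method": "jog_arm", "body": {"dp": [[0,0,-0.05],[0,0,0]], "turn": [0,0], "jaw": [1,1]}}

```text
t: 8.6
tool_pos: [565.8, -17.8, 114.6]
tcp_rot: [0.0, 0.734, 0.679, 0.0]
contact_force: [1.7, -0.3, 2.7]
finger_gap: 0.1
gripper_force: 1.2
```

Request:
{"method": "jog_arm", "body": {"dp": [[0,0,-0.05],[0,0,0]], "turn": [0,0], "jaw": [1,1]}}

```text
t: 8.8
tool_pos: [565.8, -17.8, 113.6]
tcp_rot: [0.0, 0.734, 0.679, 0.0]
contact_force: [3.0, -0.6, 1.8]
finger_gap: -0.0
gripper_force: 1.2
```

Request:
{"method": "jog_arm", "body": {"dp": [[0,0,-0.05],[0,0,0]], "turn": [0,0], "jaw": [1,1]}}

```text
t: 9.0
tool_pos: [565.8, -17.9, 112.6]
tcp_rot: [0.0, 0.734, 0.679, 0.0]
contact_force: [2.4, -0.5, 2.2]
finger_gap: 0.0
gripper_force: 1.2
```

Request:
{"method": "jog_arm", "body": {"dp": [[0,0,-0.05],[0,0,0]], "turn": [0,0], "jaw": [1,1]}}

```text
t: 9.2
tool_pos: [565.9, -17.8, 112.4]
tcp_rot: [0.0, 0.734, 0.679, 0.0]
contact_force: [-0.8, 1.1, 7.7]
finger_gap: 0.0
gripper_force: 4.2
```

Request:
{"method": "jog_arm", "body": {"dp": [[0,0,-0.05],[0,0,0]], "turn": [0,0], "jaw": [1,1]}}

```text
t: 9.4
tool_pos: [565.9, -17.8, 112.3]
tcp_rot: [0.0, 0.734, 0.679, 0.0]
contact_force: [-4.5, -0.2, 14.8]
finger_gap: 0.1
gripper_force: 7.4
```

Request:
{"method": "jog_arm", "body": {"dp": [[0,0,-0.05],[0,0,0]], "turn": [0,0], "jaw": [1,1]}}

```text
t: 9.6
tool_pos: [566.0, -17.9, 112.3]
tcp_rot: [0.0, 0.734, 0.679, 0.0]
contact_force: [-8.2, 0.5, 21.0]
finger_gap: 0.0
gripper_force: 10.7
```

The lid is home: it stopped at 112.3 and the force climbed to 21 N. Now lifting and moving behind the tab.

Request:
{"method": "jog_arm", "body": {"dp": [[0,0,0.5],[0,0,1],[0,0,1],[0,0,0.8],[-0.08,-1,0],[-0.08,-1,0],[-0.08,-1,0],[-0.08,-1,0]], "turn": [0,0,0,0,0,0,0,0], "jaw": [1,1,1,1,1,1,1,1]}}

```text
t: 10.4
tool_pos: [558.7, -98.3, 175.3]
tcp_rot: [-0.001, 0.734, 0.679, -0.0]
contact_force: [0.5, 0.6, -0.4]
finger_gap: -0.0
gripper_force: 0.0
```

Request:
{"method": "jog_arm", "body": {"dp": [[-0.08,-1,0],[-0.08,-1,0],[-0.08,-1,0],[-0.08,-1,0],[-0.08,-1,0],[-0.08,-1,0],[-0.08,-1,0],[-0.08,-1,0]], "turn": [0,0,0,0,0,0,0,0], "jaw": [1,1,1,1,1,1,1,1]}}

```text
t: 11.2
tool_pos: [546.0, -258.4, 175.2]
tcp_rot: [-0.001, 0.734, 0.679, -0.0]
contact_force: [0.0, 0.6, 0.9]
finger_gap: -0.0
gripper_force: 0.0
```

Request:
{"method": "jog_arm", "body": {"dp": [[-0.08,-1,0],[0,0,0]], "turn": [0,0], "jaw": [1,1]}}

```text
t: 11.4
tool_pos: [544.2, -280.1, 175.2]
tcp_rot: [-0.0, 0.735, 0.679, -0.0]
contact_force: [-0.0, 0.6, 0.4]
finger_gap: 0.3
gripper_force: 0.0
```

Request:
{"method": "jog_arm", "body": {"dp": [[0,0,-0.75],[0,0,-0.75],[0,0,-0.75],[0,0,-0.75],[0,0,-0.75],[0,0,0]], "turn": [0,0,0,0,0,0], "jaw": [1,1,1,1,1,1]}}

```text
t: 12.0
tool_pos: [543.1, -276.3, 96.9]
tcp_rot: [-0.003, 0.734, 0.68, -0.001]
contact_force: [-0.3, -0.3, -0.3]
finger_gap: -0.1
gripper_force: 0.0
```

Run:
```python
from bench import eyes
import cv2, numpy as np
a=cv2.resize(eyes.read_camera("top")[125:225,255:385],(520,400),interpolation=3)
b=cv2.resize(eyes.read_camera("side")[80:220,200:298],(280,400),interpolation=3)
cv2.imwrite("pics/p1.png",np.hstack([a,b]))
```

```text
(no output)
```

View pics/p1.png

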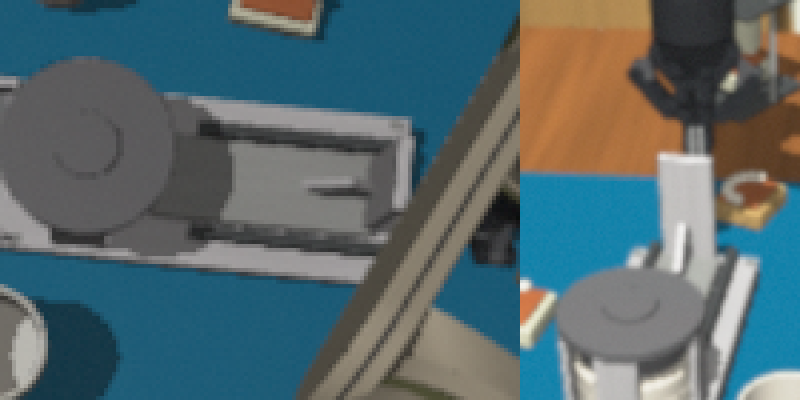

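The fingers stand behind the tab: in the side panel they are at x≈697 against a tab centre of 686, and the bed's slant explains that offset. Approaching and pushing.

Request:
{"method": "jog_arm", "body": {"dp": [[0.1,1,0.1],[0.02,0.3,0.05],[0.02,0.3,0],[0.02,0.3,0],[0.02,0.3,0],[0,0,0]], "turn": [0,0,0,0,0,0], "jaw": [1,1,1,1,1,1]}}

```text
t: 12.7
tool_pos: [549.3, -235.3, 104.8]
tcp_rot: [0.002, 0.734, 0.679, -0.001]
contact_force: [-0.3, -7.2, 0.8]
finger_gap: 0.3
gripper_force: 3.2
```

Request:
{"method": "jog_arm", "body": {"dp": [[0.02,0.3,-0.03],[0.02,0.3,-0.03],[0.02,0.3,0],[0.02,0.3,0],[0.03,0.3,0],[0.02,0.3,0],[0.03,0.3,0],[0.02,0.3,0]], "turn": [0,0,0,0,0,0,0,0], "jaw": [1,1,1,1,1,1,1,1]}}

```text
t: 13.5
tool_pos: [552.9, -189.8, 104.8]
tcp_rot: [0.003, 0.734, 0.679, -0.001]
contact_force: [-4.1, -16.2, 6.5]
finger_gap: 0.1
gripper_force: 8.1
```

Request:
{"method": "jog_arm", "body": {"dp": [[0.02,0.25,0],[0.02,0.25,0],[0.02,0.25,0],[0.02,0.25,0],[0.02,0.25,0],[0.02,0.25,0],[0.02,0.25,0]], "turn": [0,0,0,0,0,0,0], "jaw": [1,1,1,1,1,1,1]}}

```text
t: 14.2
tool_pos: [555.7, -154.0, 104.8]
tcp_rot: [0.003, 0.734, 0.679, -0.001]
contact_force: [-4.6, -12.7, 8.1]
finger_gap: 0.0
gripper_force: 6.4
```

Request:
{"method": "jog_arm", "body": {"dp": [[0.02,0.2,0],[0.02,0.2,0],[0.02,0.2,0],[0.02,0.2,0],[0.02,0.2,0]], "turn": [0,0,0,0,0], "jaw": [1,1,1,1,1]}}

```text
t: 14.7
tool_pos: [557.4, -133.5, 104.5]
tcp_rot: [0.002, 0.734, 0.679, -0.001]
contact_force: [-4.8, -9.9, 7.8]
finger_gap: -0.2
gripper_force: 5.5
```

Request:
{"method": "jog_arm", "body": {"dp": [[0.01,0.15,0],[0.01,0.15,0],[0.01,0.1,0],[0,0,0]], "turn": [0,0,0,0], "jaw": [1,1,1,1]}}

```text
t: 15.1
tool_pos: [558.1, -125.8, 104.5]
tcp_rot: [0.003, 0.734, 0.679, -0.001]
contact_force: [-4.7, -12.2, 8.4]
finger_gap: 0.3
gripper_force: 6.1
```

Request:
{"method": "jog_arm", "body": {"dp": [[0.01,0.1,0],[0.01,0.1,0],[0,0,0]], "turn": [0,0,0], "jaw": [1,1,1]}}

```text
t: 15.4
tool_pos: [558.3, -122.5, 104.5]
tcp_rot: [0.003, 0.734, 0.679, -0.001]
contact_force: [-4.9, -14.2, 8.7]
finger_gap: 0.2
gripper_force: 7.4
```

Request:
{"method": "jog_arm", "body": {"dp": [[0.01,0.1,0],[0,0,0]], "turn": [0,0], "jaw": [1,1]}}

```text
t: 15.6
tool_pos: [558.4, -121.0, 104.5]
tcp_rot: [0.003, 0.734, 0.679, -0.002]
contact_force: [-5.9, -16.6, 7.5]
finger_gap: -0.2
gripper_force: 8.7
```

Request:
{"method": "jog_arm", "body": {"dp": [[0.01,0.1,0],[0,0,0]], "turn": [0,0], "jaw": [1,1]}}

```text
t: 15.8
tool_pos: [558.4, -120.9, 104.6]
tcp_rot: [0.004, 0.735, 0.679, -0.003]
contact_force: [-6.1, -24.5, 6.9]
finger_gap: 0.1
gripper_force: 12.8
```

It has bottomed: no more motion, and 24.5 N on the tab. I'll hold, and check numerically that the black plate has moved out.

Request:
{"method": "jog_arm", "body": {"dp": [[0,0,0],[0,0,0],[0,0,0],[0,0,0],[0,0,0],[0,0,0],[0,0,0],[0,0,0]], "turn": [0,0,0,0,0,0,0,0], "jaw": [1,1,1,1,1,1,1,1]}}

```text
t: 16.6
tool_pos: [558.4, -120.9, 104.6]
tcp_rot: [0.004, 0.735, 0.678, -0.003]
contact_force: [-6.7, -24.4, 6.5]
finger_gap: -0.0
gripper_force: 12.5
```

Run:
```python
from bench import eyes
import cv2, numpy as np
c=lambda im:im[200:310,190:270]
a=cv2.imread("pics/side0.png"); b=eyes.read_camera("side"); t=eyes.read_camera("top"); t0=cv2.imread("pics/top0.png")
for im in (a,b):
    m=im[265:300,200:240].max(2)<45; ys,xs=np.nonzero(m); print("side plate",m.sum(),xs.mean()+200,ys.mean()+265,ys.min()+265,ys.max()+265)
for im in (t0,t):
    m=im[145:175,198:216].max(2)<45; ys,xs=np.nonzero(m); print("top plate",m.sum(),xs.mean()+198,xs.min()+198,xs.max()+198)
up=lambda i:cv2.resize(i,None,fx=3.6,fy=3.6,interpolation=3)
s=np.hstack([up(c(a)),up(c(b))]); tt=cv2.resize(t[120:230,190:370],(576,352//1),interpolation=3)[:180]
tt=cv2.resize(t[140:190,195:285],(576,320-140),interpolation=3)
cv2.imwrite("pics/h.png",np.vstack([s,tt]))
```

```text
side plate 202 219.13861386138615 282.56435643564356 274 289
side plate 217 218.91705069124424 282.21198156682027 274 289
top plate 97 207.41237113402062 204 211
top plate 99 207.35353535353536 204 211
```

View pics/h.png

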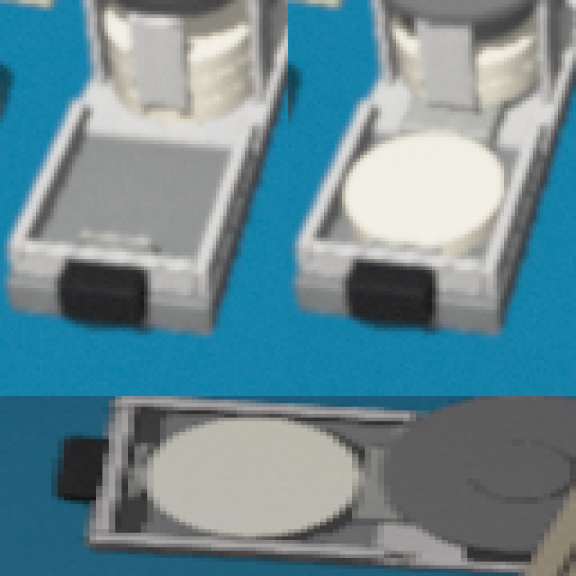

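Run:
```python
import fit,numpy as np,cv2
from bench import eyes
t=eyes.read_camera("top"); t0=cv2.imread("pics/top0.png")
m=(t[140:190,210:255].min(2)>140).astype(np.uint8)
n,l,s,c=cv2.connectedComponentsWithStats(m); k=1+s[1:,4].argmax(); print(s[k],c[k]+[210,140])
u=c[k]+[210,140]
i=fit.C["top"];R=cv2.Rodrigues(i["rvec"])[0];o=-R.T@i["tvec"]
def loc(uv,z):
    d=R.T@np.linalg.inv(i["K"])@[*uv,1]; p=o+d*(z-o[2])/d[2]; q=p[:2]-[566,-18.7];a=-.079
    return (np.cos(a)*q[0]+np.sin(a)*q[1],-np.sin(a)*q[0]+np.cos(a)*q[1])
print("blank local",np.round(loc(u,45),1))
for y in (159,161,163): print(t0[y,208:228].mean(1).astype(int),t[y,208:228].mean(1).astype(int))
print([np.round(loc((x,161),40),0)[1] for x in (212,216,220,224)])
```

```text
[  8   6  33  33 859] [233.86030268 162.05587893]
blank local [ -1.7 122.3]
[ 37  38  37 122 157 154 111  84  99  99 118  99  56  61  62  62  91 107
 107 108] [ 36  37  33 119 151 151 108  78 120 116 154 181 183 181 181 181 182 182
 182 181]
[ 40  37  33 135 164 134  90 105 124 121 130 100  53  63  61  63  92 107
 107 108] [ 35  37  33 130 159 130  88 107 133 141 168 182 182 181 182 182 182 182
 181 181]
[ 38  36  49 132 161 120  58  57  63 105 133 101  56  61  63  63  93 108
 111 110] [ 37  36  49 129 156 118  58 108 127 137 168 182 182 183 181 182 181 181
 183 183]
[np.float64(186.0), np.float64(175.0), np.float64(163.0), np.float64(152.0)]
```

The blank sits at y≈122 mm and the plate edge has shifted by about 2 px (around 6 mm), which agrees with the solid stop. One slight extra press and hold, then a controlled retreat.

Request:
{"method": "jog_arm", "body": {"dp": [[0,0.03,0],[0,0,0],[0,0,0],[0,0,0],[0,0,0],[0,0,0],[0,0,0]], "turn": [0,0,0,0,0,0,0], "jaw": [1,1,1,1,1,1,1]}}

```text
t: 17.45
tool_pos: [558.4, -120.9, 104.6]
tcp_rot: [0.004, 0.735, 0.678, -0.003]
contact_force: [-6.7, -26.7, 6.0]
finger_gap: 0.1
gripper_force: 13.8
```

Request:
{"method": "jog_arm", "body": {"dp": [[-0.02,-0.2,0],[-0.03,-0.4,0],[-0.04,-0.5,0],[-0.04,-0.5,0],[-0.04,-0.5,0],[-0.04,-0.5,0],[-0.04,-0.5,0],[-0.04,-0.5,0]], "turn": [0,0,0,0,0,0,0,0], "jaw": [1,1,1,1,1,1,1,1]}}

```text
t: 18.25
tool_pos: [552.5, -186.9, 102.3]
tcp_rot: [-0.0, 0.734, 0.679, 0.0]
contact_force: [2.1, -3.2, 1.6]
finger_gap: -0.1
gripper_force: 1.6
```

Request:
{"method": "jog_arm", "body": {"dp": [[-0.04,-0.5,0],[-0.04,-0.5,0],[-0.04,-0.5,0],[-0.04,-0.5,0],[-0.04,-0.5,0],[-0.04,-0.5,0],[-0.04,-0.5,0],[-0.04,-0.5,0]], "turn": [0,0,0,0,0,0,0,0], "jaw": [1,1,1,1,1,1,1,1]}}

```text
t: 19.05
tool_pos: [545.8, -266.4, 102.1]
tcp_rot: [-0.001, 0.734, 0.679, 0.0]
contact_force: [0.0, 0.3, 0.6]
finger_gap: 0.3
gripper_force: 0.0
```

Request:
{"method": "jog_arm", "body": {"dp": [[-0.04,-0.5,0],[-0.04,-0.5,0],[0,-0.5,0],[0,-0.5,0],[0,0,0],[0,0,0],[0,0,0],[0,0,0]], "turn": [0,0,0,0,0,0,0,0], "jaw": [1,1,1,1,1,1,1,1]}}

```text
t: 19.85
tool_pos: [544.6, -305.7, 102.5]
tcp_rot: [-0.0, 0.734, 0.68, 0.0]
contact_force: [0.2, 0.2, -0.3]
finger_gap: 0.2
gripper_force: 0.0
```

Run:
```python
from bench import eyes
import cv2, numpy as np
t=eyes.read_camera("top"); s=eyes.read_camera("side"); s0=cv2.imread("pics/side0.png")
m=(t[140:190,210:255].min(2)>140).astype(np.uint8)
n,l,st,c=cv2.connectedComponentsWithStats(m); k=1+st[1:,4].argmax(); print(st[k],c[k]+[210,140])
# tab in side view vs at start
g=lambda i:cv2.cvtColor(i,cv2.COLOR_BGR2GRAY)
r=cv2.matchTemplate(g(s)[125:165,240:290],g(s0)[132:160,246:272],cv2.TM_CCOEFF_NORMED); print("tab match",cv2.minMaxLoc(r), "expect (6,7)")
```

```text
[ 10   7  33  32 842] [236.18289786 162.34679335]
tab match (-0.2808394432067871, 0.8898158073425293, (23, 0), (6, 7)) expect (6,7)
```

```bash
python3 -c "
from bench import env
print(env.finish_job())"
```

```text
the job is handed in; nothing more can be done
None
```

The job is handed in, with no verdict returned: the lid was pressed home, the plate was held in against its stop for over a second, the slide is back at rest, and the blank is in the nest at about y = 116 mm; I did not measure its flatness directly.

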